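Flag the rule and draw the length gauge out to its line

TASK

Take the spring clip off the edge of the steel angle and clip it upright onto the top edge of the gauge's rule, over the one line that runs the rule's full height. Then squeeze the lock button on the grip of the gauge's telescopic arm, draw the arm out until its pointer stands at that line, and finish while holding it still there with the button squeezed in: do not let go, the arm springs back. Leave the other things on the bench where they lie.

Things in the scene. Friction and masses are not known exactly. Their poses are not given: they have to be found in the camera images.
- gauge: Bench length gauge, fixed: grey base plate 110 (x) x 400 (y) x 8 mm. Origin on the bench; z up, +y = the way the telescopic arm draws out, +x = the side where the rule stands (x = 45 mm). Sleeve: 24 mm square tube along y at x = -20 mm, y = -205 to -40 mm, up to 49 mm high. From its end slides a 16 mm steel tube with an upright black grip, at (-20, 0) mm when home.
- gauge_arm (a joint): Draw of the telescopic arm in m: 0 = home (latched at the start), 0.160 = fully out. A hook latch holds it home (1 to 2 mm of play) until the lock button is pressed in. A spring always pulls it home, 3 N at home to 5 N fully out.
- grip_mid (a point): Place to hold the arm, 84 mm above the bench; moves with it; axes as the gauge's. Black upright block 22 mm (x) x 20 mm (y), top 108 mm above the bench, free on all sides from 50 mm up. Its rigid face towards the sleeve is 13 mm from this point in -y, the face of the lock button 13 mm in +y (26 mm over all with the button out, 21 mm with it in).
- lock_button (a joint): Travel of the lock button in m: 0 = out (latched), 0.005 = fully in; the latch is free from 0.0035 on. Grey plate 17 mm wide, 66 to 102 mm above the bench, on the outer (+y) face of the grip, pressed along -y of the gauge: 3 N to start, 7 N fully in. Pinching the grip along the gauge's y, one finger on the button, one on the opposite face, presses it.
- pointer_tip (a point): Tip of the thin steel pointer that reaches from the arm to the front face of the rule, 26 mm above the bench, 3 mm short of point grip_mid along the gauge's +y. Moves with the arm. Axes as the gauge's.
- rule: Steel rule, fixed upright in a channel of the gauge: 3 mm thick (x), 170 mm long (y = -90 to +80 mm), 42 mm high. Origin under its middle plane (8 mm above the bench), directly below the one line that runs the full height; short lines every 10 mm on either side. Axes parallel to the gauge's. Where it is set along the gauge differs.
- rule_line (a point): Where the full-height line meets the middle of the rule's top edge, 50 mm above the bench. Axes as the rule's.
- angle: Piece of steel angle, fixed: upright flange 3 mm thick (x), 90 mm long (y), its top edge 48 mm above the bench; foot 40 mm wide to +x, 3 mm thick. Origin on the bench under the middle of the upright flange, y along the flange. The clip starts on its top edge.
- clip: Loose dark steel spring clip, about 40 g, like a clothes peg, 58 mm high, 18 mm wide (22 mm at the pin), symmetric. Origin midway between the jaw tips, which point down; z up, y along the edge it sits on, x across it. Pivot pin at z = 24 mm, underside at 21 mm. It starts with its jaws 14 mm over the angle's edge; 4 to 20 mm of overlap is right on the rule too.
- clip_ears (a point): Place to squeeze the clip, midway between its ears, z = 46 mm of the clip; axes as the clip's. The two ears rise from the pin to z = 57 mm and splay at rest, 18 mm over all at the pin, 31 mm at the top. Squeezed along x until they stop (parallel, 16 mm over all, about 8 N) they open the jaws from 3 to 13 mm at the tips; the clip then stays upright.
- clip_jaw (a joint): Opening of one jaw of the clip in rad (the other mirrors it): 0 = closed on a 3 mm edge, 0.22 = fully squeezed open, -0.06 = shut with nothing between.
- bearing_b: Loose ball bearing, 47 mm across, 14 mm high, left of the gauge, towards the vice. Leave it alone.
- bearing_a: Loose ball bearing, 47 mm across, 14 mm high, behind the gauge. Leave it alone.
- machine_knob: Loose black ball knob, 34 mm across, 37 mm high, on the right. Leave it alone.

How it is judged:
On the way, in this order (a step that is already met when the one before it is completed fails the run):
1. the clip sits on the rule's top edge at the full-height line and has been let go (y of clip in the frame of rule between -0.006 and 0.006 m and x of clip in the frame of rule between -0.004 and 0.004 m and z of clip in the frame of rule between 0.02 and 0.038 m and angle between the x axis of clip and the x axis of rule, either way round below 0.2 rad and angle between clip's own z axis and vertical below 0.2 rad and contact force between clip and rule above 1 N and contact force between the fingers and clip below 0.1 N and value of joint gauge_arm below 0.005 m), for 0.3 s.
2. the lock button is squeezed in and the arm is drawn off its latch (value of joint lock_button above 0.0035 m and value of joint gauge_arm above 0.015 m), for 0.1 s.
3. the pointer stands at the full-height line (y of pointer_tip in the frame of rule between -0.004 and 0.004 m and value of joint lock_button above 0.0035 m), for 0.3 s.
At the end, for the whole second after the job is handed in: The pointer is within 4 mm of the rule's full-height line and still, the fingers hold the grip with the lock button in (3.5 mm or more, over 2 N); the clip, let go, sits upright on the rule's top edge within 6 mm of the line, square to it, its jaws 4 to 22 mm over the edge and gripping (all of step 3 and y of clip in the frame of rule between -0.006 and 0.006 m and x of clip in the frame of rule between -0.004 and 0.004 m and z of clip in the frame of rule between 0.02 and 0.038 m and angle between the x axis of clip and the x axis of rule, either way round below 0.2 rad and angle between clip's own z axis and vertical below 0.2 rad and contact force between clip and rule above 1 N and contact force between the fingers and clip below 0.1 N and velocity of joint gauge_arm between -0.01 and 0.01 m/s and contact force between the fingers and gauge_arm above 2 N and contact force between the fingers and lock_button above 2 N); the arm keeps its last pose, push and grip.
It fails at once if one of the other things on the bench is pushed away (more than 30 mm) (distance of any of bearing_b, bearing_a, machine_knob from where it was at the start of the episode above 0.03 m).
It also fails if it takes over 48 s, if anything falls off the work surface, if the arm or the gripper's body presses on something with over 40 N, if the wrist force passes 120 N, or if a joint passes its speed limit or range.

ROBOT

A 6-joint arm with a two-finger parallel gripper is mounted at the origin on a cart in front of the work surface, level with it; the furniture and walls round the work are solid. World frame = base frame: x ahead of the robot, y to its left, z up, the work surface at z = 0. Lengths are in m, angles in rad, forces in N, time in s.
With the tool pointing down it reaches from about 0.275 to 0.75 m from the base axis. Payload 10.2 kg.
Tool frame: the origin (TCP) lies midway between the tips of the shut fingers; the grasp point (between the pads) lies 19 mm behind it; z points along the fingers, y is the line along which they close (so a half turn about z gives the same grasp; the last joint's range is limited). The gripper opens to 85 mm and grips with 20 to 120 N. Pads are 22 mm wide; open, the fingers measure 114 mm over their backs; the gripper's body (76 mm by 85 mm) begins 54 mm behind the grasp point. The pads swing forward as they close: fully open they stand 13 mm farther back than shut.
Start: joints at [1.09, 0.313, 1.498, -0, 1.331, -0.223], TCP at [0.134, 0.508, 0.231] pointing down, gripper open.
Joint ranges: [-2.94, 2.94], [-0.97, 2.17], [0.19, 2.56], [-1.23, 4.37], [0.02, 3.11], [-2.88, 2.88]. Speed limits (rad/s): [2.39, 2.39, 3.01, 3.14, 3.14, 3.14].

INTERFACE

Orientations are given as a unit quaternion [x, y, z, w].
In Python, from workcell import robot gives the robot as it stands.
- The arm moves only by the tool move_arm, never from a script. Its argument "targets" is one flat list of numbers, 5 for each row, row after row: the shift along the tool's x, y, z as a fraction of full scale, then the turn about the tool's z as a fraction of full scale, then the closure, from -1 (fully open) to 1 (shut). A call has 1 to 12 rows; each row shifts and turns the commanded pose from where the row before left it, along the tool's axes as they then stand; what a row does not reach is not made up. Full scale, the value 1, is 0.02 m for a shift and 0.12 rad for a turn. A row lasts 1/12 s, in which the tool goes at most 41.7 mm and 7.16 degrees, less where a joint would pass 70% of its speed; a pose out of reach is approached as far as the arm can. A call with a number of a shift or a turn outside -1 to 1 is refused whole. A call with a gripper value outside its range is refused whole. The fingers move at their own pace and stop on an object; "squeeze" is the grip in N (left out, the last holds). Time passes only in rows, so rows that do not move let the fingers close. It gives the time, the measured TCP pose, the force, the opening and the grip force at its end, in the units of the state.
- robot.get_obs(): the state, without advancing time (a new reading comes with each control period).
- robot.read_camera(name): name is "scene" or "top" or "wrist"; returns a dict with "image" (420x560x3 uint8, red, green, blue), "range_z" (420x560 float32, m along the optical axis (not along the pixel's ray), 0 where there is no reading), "fx", "fy", "cx", "cy" (pixels), "world_from_camera" (4x4, takes a point from camera to world coordinates). Camera axes: x right, y down, z forward; pixel columns grow to the right and rows downward; lengths in m; the calibration is good to about 2 mm. A picture is of the moment at which its call begins.
- robot.hand_in(): hands the job in; it is judged then, once.
The state is a dict: "t": time; "joint_positions": joint angles; "joint_vel": joint speeds; "joint_torque": joint torques, N m; "position": TCP position; "orientation": TCP orientation; "wrist_force": force on the tool from outside, world axes, zero at the start; "moment": the same for the moment, N m; "finger_gap": finger opening in m; "finger_force": force on a finger pad.
Only numpy, scipy, OpenCV 4.12 (cv2) and the standard library are available. Lean on these libraries where they do the work, as an engineer would, in place of code of your own. Each camera call takes 0.05 s, during which the arm holds its last target. There are 200 camera calls.

## Working session

There is one attempt and no reset: what is moved stays moved. The work goes in short steps, Python scripts to look and compute and a tool call to move; the robot and the scene stay as the last step left them, time stands still between calls to the robot, and variables do not carry over. Pictures are saved under pics/ and viewed, at most 10 in all, crops included, and the job is handed in when it is done.

Besides the shell and the picture viewer there is one more tool, called after "Emit:" in YAML: its name, and indented under it one key for each argument. move_arm: Moves the arm, as the interface text tells. Its arguments: {"type":"object","properties":{"targets":{"type":"array","items":{"type":"number","minimum":-1,"maximum":1}},"squeeze":{"type":"number"}},"required":["targets"]}

```bash
mkdir -p pics; python3 - <<'E'
from workcell import robot
import cv2,numpy as np
for n in ["scene","top"]:
    c=robot.read_camera(n); np.savez(n+".npz",**c)
    cv2.imwrite(f"pics/{n}0.png",c["image"][:,:,::-1])
    print(n,c["fx"],c["fy"],c["cx"],c["cy"]);print(np.round(c["world_from_camera"],4))
print(robot.get_obs())
E
```

```text
scene 415.03945800675876 415.03945800675876 281.94080442756973 206.76328530090535
[[ 0.6562 -0.4596  0.5984 -0.0467]
 [-0.7543 -0.3799  0.5354 -0.5034]
 [-0.0188 -0.8028 -0.596   0.6541]
 [ 0.      0.      0.      1.    ]]
top 440.0679169108171 440.0679169108171 277.59423245125345 217.06650823711385
[[-0.0285 -0.9817  0.1881  0.3244]
 [-0.9995  0.0308  0.0091  0.0365]
 [-0.0147 -0.1877 -0.9821  1.3598]
 [ 0.      0.      0.      1.    ]]
{'t': 0.1, 'joint_positions': array([ 1.08959271e+00,  3.13360110e-01,  1.49837522e+00, -3.92803973e-06,
        1.33100815e+00, -2.23417743e-01]), 'joint_vel': array([-4.45498091e-04, -7.31693278e-04, -3.77389257e-03, -2.09294491e-05,
        4.89384928e-04, -9.40617416e-04]), 'joint_torque': array([ 1.70776519e-03, -4.12896109e+01, -2.60144860e+01, -2.52857844e-04,
        3.00723477e-03,  2.00200262e-06]), 'position': array([0.1337522 , 0.50742989, 0.23080436]), 'orientation': array([ 1.28535858e-01,  9.91704695e-01, -5.40728023e-04, -1.96765877e-04]), 'wrist_force': array([ 0.45934748,  0.61698655, -0.11768532]), 'moment': array([-0.00233676,  0.03225226, -0.03559206]), 'finger_force': 0.0, 'finger_gap': 0.0856173705010946}
```

View pics/scene0.png

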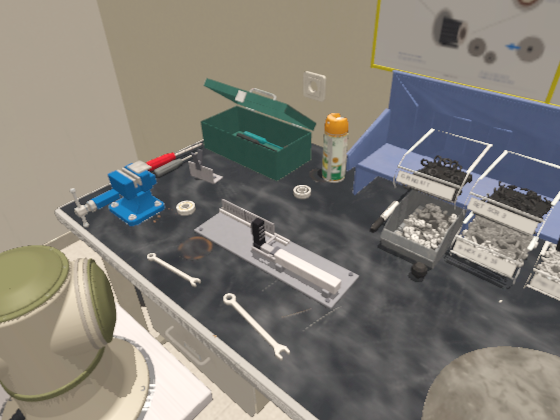

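View pics/top0.png

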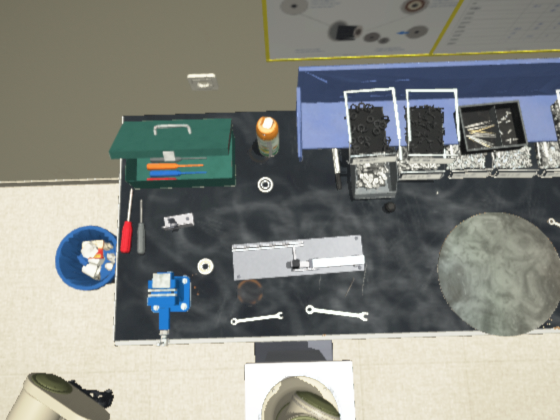

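The scene view shows the gauge at about (275,255), grip (258,232), the rule's line somewhere near (245,212), and the angle with the clip at (203,168). In the top view the gauge's base runs from (233,262) to (365,250), with the grip at (294,265) and the angle at (178,221).

```bash
cat > h.py <<'E'
import numpy as np,cv2
from scipy.spatial.transform import Rotation as R
def load(n): return dict(np.load(n+".npz"))
def ray(c,u,v,z):
    T=c["world_from_camera"]; d=T[:3,:3]@np.array([(u-c["cx"])/c["fx"],(v-c["cy"])/c["fy"],1]); o=T[:3,3]
    return o+d*(z-o[2])/d[2]
def cloud(c):
    z=c["range_z"]; v,u=np.mgrid[:z.shape[0],:z.shape[1]]
    p=np.stack([(u-c["cx"])/c["fx"]*z,(v-c["cy"])/c["fy"]*z,z],-1)
    return p@c["world_from_camera"][:3,:3].T+c["world_from_camera"][:3,3]
def proj(c,p):
    T=np.linalg.inv(c["world_from_camera"]); q=T[:3,:3]@np.asarray(p)+T[:3,3]
    return q[0]/q[2]*c["fx"]+c["cx"],q[1]/q[2]*c["fy"]+c["cy"]
E
python3 - <<'E'
from h import *
t=load("top"); s=load("scene")
im=t["image"]; m=((im.min(2)>90)&(im.max(2).astype(int)-im.min(2)<30)).astype(np.uint8)
m[:,:225]=0;m[:228]=0;m[285:]=0;m[:,375:]=0
m=cv2.morphologyEx(m,cv2.MORPH_CLOSE,np.ones((5,5)))
k=max(cv2.findContours(m,0,1)[0],key=cv2.contourArea)
b=cv2.boxPoints(cv2.minAreaRect(k)); print(b)
w=np.array([ray(t,*p,.008) for p in b]);print(w.round(4),w.mean(0))
print(ray(t,178,221,0.03),ray(t,294,265,.108))
a=cv2.resize(s["image"][140:200,170:240],(400,343),interpolation=cv2.INTER_CUBIC)
g=cv2.resize(s["image"][190:270,185:300],(800*60//80,417),interpolation=cv2.INTER_CUBIC)
a2=cv2.resize(t["image"][200:240,150:205],(400,291),interpolation=cv2.INTER_CUBIC)
cv=np.zeros((600,800,3),np.uint8); cv[:291,:400]=a2
cv[291:,:361]=cv2.resize(a,(361,309)); cv[:417,400:]=cv2.resize(g,(400,417))
cv2.imwrite("pics/crop.png",cv[:,:,::-1])
P=cloud(t);sel=P[200:240,150:205].reshape(-1,3); q=sel[sel[:,2]>.025]; print(len(q),q.min(0),q.max(0),q.mean(0))
E
```

```text
[[230.67676 282.84805]
 [231.11511 232.87822]
 [372.29724 234.11667]
 [371.8589  284.0865 ]]
[[ 0.3839  0.1977  0.008 ]
 [ 0.5377  0.195   0.008 ]
 [ 0.5204 -0.2424  0.008 ]
 [ 0.3677 -0.2306  0.008 ]] [ 0.4524071  -0.02009212  0.008     ]
[0.57633907 0.35599553 0.03      ] [0.42432596 0.00552591 0.108     ]
136 [0.32440397 0.03648538 0.02591619] [0.5749565  0.40026396 1.35981016] [0.54584678 0.33730029 0.14623655]
```

View pics/crop.png

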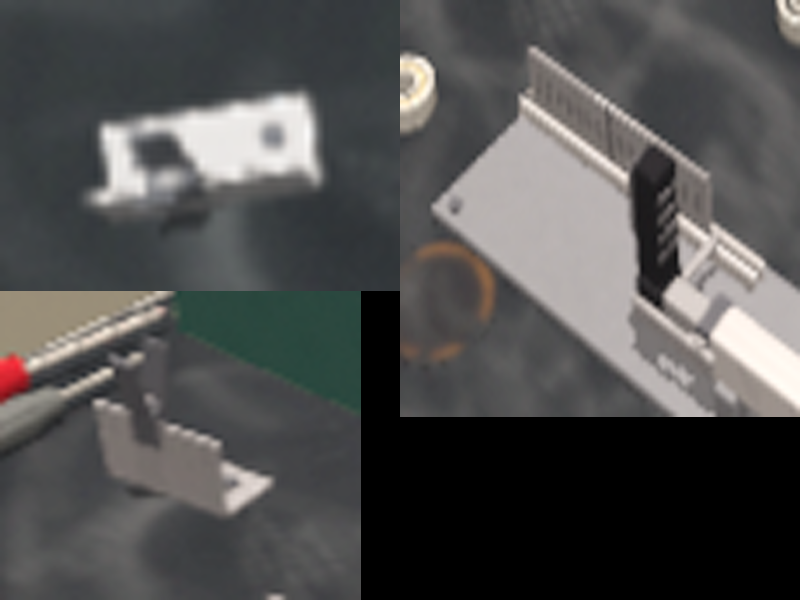

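The angle's flange runs nearly along world y, with the clip near its middle. I'll turn the tool and go to a view over it.

Emit:
move_arm:
  targets: [0, 0, 0, 1, -1, 0, 0, 0, 1, -1, 0, 0, 0, 1, -1, 0, 0, 0, 1, -1, 0, 0, 0, 1, -1, 0, 0, 0, 1, -1, 0, 0, 0, 1, -1, 0, 0, 0, 1, -1, 0, 0, 0, 1, -1, 0, 0, 0, 1, -1]

```text
t: 0.93
position: [0.1338, 0.5075, 0.231]
orientation: [0.668, 0.744, -0.0, 0.0]
wrist_force: [0.0, 0.4, 0.3]
finger_gap: 0.0856
finger_force: 0.0
```

Emit:
move_arm:
  targets: [-0.5, 0.95, 0, 0, -1, -0.5, 0.95, 0, 0, -1, -0.5, 0.95, 0, 0, -1, -0.5, 0.95, 0, 0, -1, -0.5, 0.95, 0, 0, -1, -0.5, 0.95, 0, 0, -1, -0.5, 0.95, 0, 0, -1, -0.5, 0.95, 0, 0, -1, -0.5, 0.95, 0, 0, -1, -0.5, 0.95, 0, 0, -1]

```text
t: 1.77
position: [0.3348, 0.4291, 0.231]
orientation: [0.666, 0.746, -0.0, -0.0]
wrist_force: [0.2, -0.0, -1.0]
finger_gap: 0.0858
finger_force: 0.0
```

Emit:
move_arm:
  targets: [-0.5, 0.95, 0, 0, -1, -0.5, 0.95, 0, 0, -1, -0.5, 0.95, 0, 0, -1, -0.5, 0.95, 0, 0, -1, -0.5, 0.95, 0, 0, -1, -0.5, 0.95, 0, 0, -1, -0.5, 0.95, 0, 0, -1, 0, 0, 0, 0, -1, 0, 0, 0, 0, -1]

```text
t: 2.52
position: [0.4743, 0.3747, 0.2306]
orientation: [0.667, 0.745, -0.001, -0.0]
wrist_force: [0.8, 0.3, -0.5]
finger_gap: 0.0853
finger_force: 0.0
```

```bash
python3 - <<'E'
from workcell import robot
from h import *
c=robot.read_camera("wrist"); np.savez("w1.npz",**c)
cv2.imwrite("pics/w1.png",c["image"][:,:,::-1])
o=robot.get_obs();print(o["t"],o["position"],R.from_quat(o["orientation"]).as_matrix().round(4));print(c["fx"],c["world_from_camera"].round(3))
t=load("top");print(ray(t,162.4,227.5,.048),ray(t,194,224.8,.048),ray(t,173.4,225.1,.09))
E
```

```text
2.5667 [0.47365435 0.3751336  0.23082175] [[-1.124e-01  9.937e-01 -1.000e-03]
 [ 9.937e-01  1.124e-01 -3.000e-04]
 [-1.000e-04 -1.100e-03 -1.000e+00]]
292.15969669142316 [[ 0.994  0.107  0.031  0.466]
 [ 0.111 -0.952 -0.286  0.447]
 [-0.002  0.288 -0.958  0.373]
 [ 0.     0.     0.     1.   ]]
[0.55435296 0.39885217 0.048     ] [0.55968126 0.30282044 0.048     ] [0.55314015 0.35496372 0.09      ]
```

View pics/w1.png

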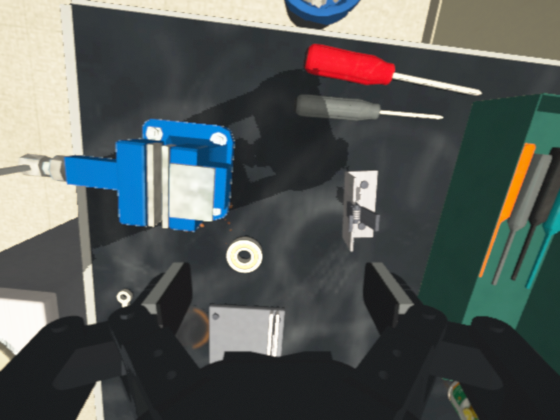

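The wrist view shows the angle at (358,210), with the clip at (360,214), pin along its length, and the toolbox to the right. I'll go closer, with the camera straight above.

Emit:
move_arm:
  targets: [-0.4, 0.8, 0.5, 0, -1, -0.4, 0.8, 0.5, 0, -1, -0.4, 0.8, 0.5, 0, -1, -0.4, 0.8, 0.5, 0, -1, -0.4, 0.8, 0.5, 0, -1, 0, 0, 0, 0, -1, 0, 0, 0, 0, -1]

```text
t: 3.15
position: [0.5573, 0.3447, 0.1807]
orientation: [0.666, 0.746, -0.001, -0.0]
wrist_force: [-0.4, 0.2, -0.6]
finger_gap: 0.0852
finger_force: 0.0
```

```bash
python3 - <<'E'
from workcell import robot
from h import *
c=robot.read_camera("wrist"); np.savez("w2.npz",**c)
o=robot.get_obs();print(o["t"],o["position"],c["world_from_camera"][:3,3])
u,v=map(int,proj(c,[.555,.357,.06]));print(u,v)
x0,y0=u-60,v-45
print(x0,y0)
cv2.imwrite("pics/w2.png",cv2.resize(c["image"][y0:y0+90,x0:x0+120],(800,600),interpolation=cv2.INTER_CUBIC)[:,:,::-1])
E
```

```text
3.2 [0.55707833 0.34513028 0.18158487] [0.54890309 0.41716483 0.32276202]
276 193
216 148
```

View pics/w2.png

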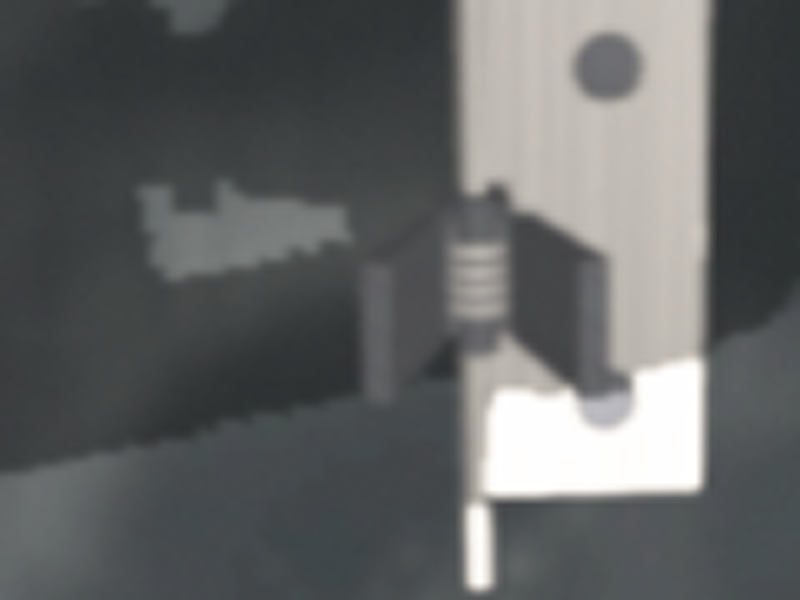

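The crop shows the ear tops at x=362..608 and y=260..400, centred at (485,325), with the flange parallel to the tool's x.

```bash
python3 - <<'E'
from workcell import robot
from h import *
c=load("w2");f=lambda u,v,z:ray(c,216+u/6.667,148+v/6.667,z)
e=f(485,325,.091);print(e,f(480,270,.060))
a,b=f(465,0,.048),f(480,590,.048)  # flange top edge far/near
print(a,b)
o=robot.get_obs();M=R.from_quat(o["orientation"]).as_matrix()
print("shift mm tool",M.T@(np.array([e[0],e[1],.061])-o["position"])*1e3)
print("flange dir in tool",M.T@(b-a)/np.linalg.norm(b-a))
E
```

```text
[0.56418584 0.36226398 0.091     ] [0.56458439 0.36255225 0.06      ]
[0.55856012 0.39754088 0.048     ] [0.57136747 0.31118433 0.048     ]
shift mm tool [ 16.18869483   9.04303644 120.58582137]
flange dir in tool [-9.99437985e-01  3.35209606e-02 -2.41846169e-04]
```

Emit:
move_arm:
  targets: [0.8, 0.45, 0, 0, -0.15, 0, 0, 0, 0, -0.15, 0, 0, 0.9, 0, -0.15, 0, 0, 0.9, 0, -0.15, 0, 0, 0.9, 0, -0.15, 0, 0, 0.5, 0, -0.15, 0, 0, 0, 0, -0.15]

```text
t: 3.78
position: [0.5636, 0.3614, 0.1156]
orientation: [0.666, 0.746, -0.002, -0.001]
wrist_force: [-0.2, -0.7, 1.1]
finger_gap: 0.0491
finger_force: 0.0
```

```bash
python3 - <<'E'
from workcell import robot
from h import *
c=robot.read_camera("wrist"); np.savez("w3.npz",**c)
cv2.imwrite("pics/w3.png",c["image"][:,:,::-1])
o=robot.get_obs();print(o)
E
```

```text
{'t': 3.8333, 'joint_positions': array([3.95355764e-01, 7.29717774e-01, 1.14404693e+00, 2.56672056e-05,
       1.26878592e+00, 2.81653520e-01]), 'joint_vel': array([-0.00317633, -0.02253741, -0.03984808,  0.00013438,  0.01119475,
        0.00069509]), 'joint_torque': array([ 5.19878813e-02, -5.65093195e+01, -2.41355288e+01,  1.59348896e-03,
       -1.33697488e-01,  5.91941243e-04]), 'position': array([0.56439714, 0.36156769, 0.11732001]), 'orientation': array([ 6.65789000e-01,  7.46139918e-01, -4.26653098e-04, -2.18049792e-04]), 'wrist_force': array([ 0.12698785, -0.15910293, -0.40316185]), 'moment': array([-0.00260625,  0.0287667 ,  0.01682495]), 'finger_force': 0.0, 'finger_gap': 0.049093161121411634}
```

View pics/w3.png

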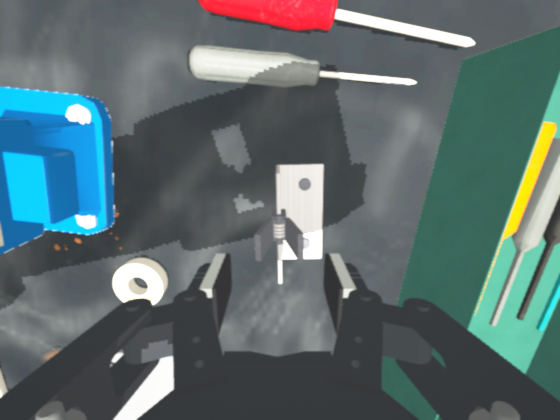

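Clip ears at (258..302, 240) are centred between the fingers (midpoint u≈280), and the toolbox is clear. Descend and squeeze.

Emit:
move_arm:
  targets: [0, 0, 0.7, 0, -0.15, 0, 0, 0.7, 0, -0.15, 0, 0, 0.7, 0, -0.15, 0, 0, 0.55, 0, -0.15, 0, 0, 0, 0, -0.15, 0, 0, 0, 0, 0.2, 0, 0, 0, 0, 0.6, 0, 0, 0, 0, 1, 0, 0, 0, 0, 1, 0, 0, 0, 0, 1, 0, 0, 0, 0, 1]
  squeeze: 25

```text
t: 4.75
position: [0.5652, 0.3614, 0.0646]
orientation: [0.666, 0.746, 0.0, 0.0]
wrist_force: [0.6, 0.2, 0.3]
finger_gap: 0.0143
finger_force: 28.3
```

Emit:
move_arm:
  targets: [0, 0, -0.3, 0, 1, 0, 0, -0.5, 0, 1, 0, 0, -1, 0, 1, 0, 0, -1, 0, 1, 0, 0, -1, 0, 1, 0, 0, -1, 0, 1, 0, 0, -1, 0, 1, 0, 0, -1, 0, 1, 0, 0, 0, 0, 1]

```text
t: 5.5
position: [0.5664, 0.362, 0.2061]
orientation: [0.666, 0.746, 0.004, 0.002]
wrist_force: [-0.4, -0.1, 0.9]
finger_gap: 0.0144
finger_force: 28.3
```

Emit:
move_arm:
  targets: [-0.5, -0.2, 0, 0, 1, -1, -0.4, 0, 0, 1, -1, -0.4, 0, 0, 1, -1, -0.4, 0, 0, 1, -1, -0.4, 0, 0, 1, -1, -0.4, 0, 0, 1, -1, -0.4, 0, 0, 1, -1, -0.4, 0, 0, 1, -1, -0.4, 0, 0, 1, -1, -0.4, 0, 0, 1, -1, -0.4, 0, 0, 1, -1, -0.4, 0, 0, 1]

```text
t: 6.5
position: [0.4991, 0.1215, 0.2004]
orientation: [0.666, 0.746, 0.0, 0.0]
wrist_force: [0.6, 0.2, 0.4]
finger_gap: 0.0146
finger_force: 28.3
```

Emit:
move_arm:
  targets: [-1, -0.5, 0, 0, 1, -0.5, -0.3, 0, 0, 1, 0, 0, 0, 0, 1, 0, 0, 0, 0, 1]

```text
t: 6.83
position: [0.4872, 0.091, 0.2005]
orientation: [0.666, 0.746, 0.0, 0.0]
wrist_force: [-0.6, -0.2, -0.6]
finger_gap: 0.0144
finger_force: 28.3
```

```bash
python3 - <<'E'
from workcell import robot
from h import *
c=robot.read_camera("wrist"); np.savez("w4.npz",**c)
cv2.imwrite("pics/w4.png",c["image"][:,:,::-1])
o=robot.get_obs();print(o["t"],o["position"],o["joint_positions"],R.from_quat(o["orientation"]).as_matrix().round(4));print(c["world_from_camera"].round(3),o["finger_gap"])
E
```

```text
6.8833 [0.48732398 0.09137674 0.2004346 ] [-5.15769588e-02  2.75646573e-01  1.63119516e+00  3.26878188e-04
  1.23434251e+00 -1.64658714e-01] [[-1.127e-01  9.936e-01  4.000e-04]
 [ 9.936e-01  1.127e-01  3.000e-04]
 [ 2.000e-04  5.000e-04 -1.000e+00]]
[[ 0.994  0.107  0.032  0.479]
 [ 0.112 -0.952 -0.286  0.163]
 [ 0.     0.288 -0.958  0.343]
 [ 0.     0.     0.     1.   ]] 0.014442429635156564
```

View pics/w4.png

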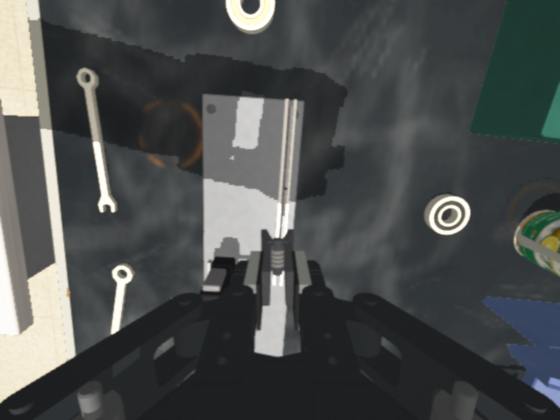

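The clip is held at (278,250); the rule runs edge-on from (288,100) downwards at u≈285, with a possible full line near (285,187). I'll zoom in on it and measure the base plate's edges.

```bash
python3 - <<'E'
from h import *
c=load("w4");im=c["image"]
a=cv2.resize(im[90:240,255:315],(240*5//4,750),interpolation=cv2.INTER_CUBIC)
# 5x zoom, two halves side by side
z=cv2.resize(im[95:170,260:320],(480,600),interpolation=cv2.INTER_CUBIC)[:, :395]
z2=cv2.resize(im[165:240,260:320],(480,600),interpolation=cv2.INTER_CUBIC)[:, :395]
cv2.imwrite("pics/w4z.png",np.hstack([z,z2])[:,:,::-1])
# plate left edge, subpixel by gradient
g=cv2.GaussianBlur(cv2.cvtColor(im,cv2.COLOR_RGB2GRAY),(3,3),0).astype(float)
for lo,hi,nm in [(190,215,"L"),(290,315,"R")]:
    pts=[]
    for v in range(105,225,4):
        d=np.diff(g[v,lo:hi]); d=d if nm=="L" else -d
        pts.append(ray(c,lo+d.argmax()+.5,v,.008))
    p=np.array(pts)[:,:2]; A=np.polyfit(p[:,1],p[:,0],1); r=p[:,0]-np.polyval(A,p[:,1]); k=abs(r)<.003
    A=np.polyfit(p[k,1],p[k,0],1);print(nm,A,k.sum(),len(k),"x at y=.1",np.polyval(A,.1))
E
```

```text
L [-0.04744569  0.40442287] 30 30 x at y=.1 0.39967829627018225
R [-0.11880463  0.51702157] 25 30 x at y=.1 0.5051411048575678
```

View pics/w4z.png

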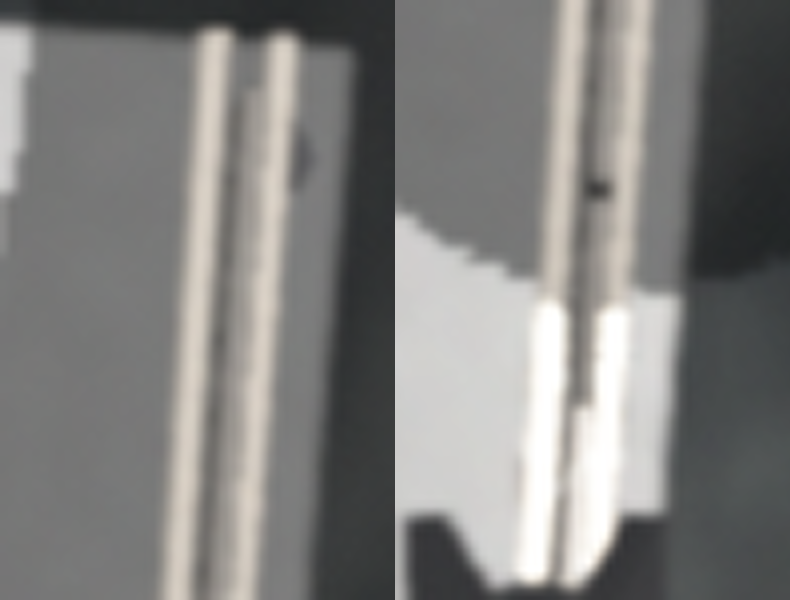

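The full-height line is the dark mark at zoom (599,187), i.e. pixel (285.5,188.4) on the top edge; the rule's far end is at about (291.3,106.5).

```bash
python3 - <<'E'
from h import *
c=load("w4")
L=ray(c,285.5,188.4,.05); E=ray(c,291.3,106.6,.05);print("line",L,"end",E,np.linalg.norm(L-E),"slope",(E-L)[0]/(E-L)[1])
f=lambda x,y:(260+x/8,95+y/8); g=lambda x,y:(260+(x-395)/8,165+y/8)
a=ray(c,*f(216,40),.018);b=ray(c,*g(532,580),.018);print("rail slope",(a-b)[0]/(a-b)[1])
a=ray(c,*f(352,50),.008);b=ray(c,*g(668,510),.008);print("plate R slope",(a-b)[0]/(a-b)[1],a)
# ears of held clip: spring centre
print("pin",ray(c,278,257,.2004-.064+.06))
g=cv2.cvtColor(c["image"],cv2.COLOR_RGB2GRAY)
cv2.imwrite("pics/clip.png",cv2.resize(c["image"][220:340,230:330],(600,720)[::1],interpolation=cv2.INTER_CUBIC)[:600,:,::-1])
t=load("top");print("plate corner top cam",ray(t,233,248,.008))
E
```

```text
line [0.49409631 0.10249432 0.05      ] end [0.49011598 0.18114277 0.05      ] 0.07874910595011911 slope -0.05060911376887486
rail slope -0.044951601290541585
plate R slope -0.05574326489855317 [0.50463046 0.19058632 0.008     ]
pin [0.48686147 0.09447457 0.1964    ]
plate corner top cam [0.4902831  0.18957201 0.008     ]
```

View pics/clip.png

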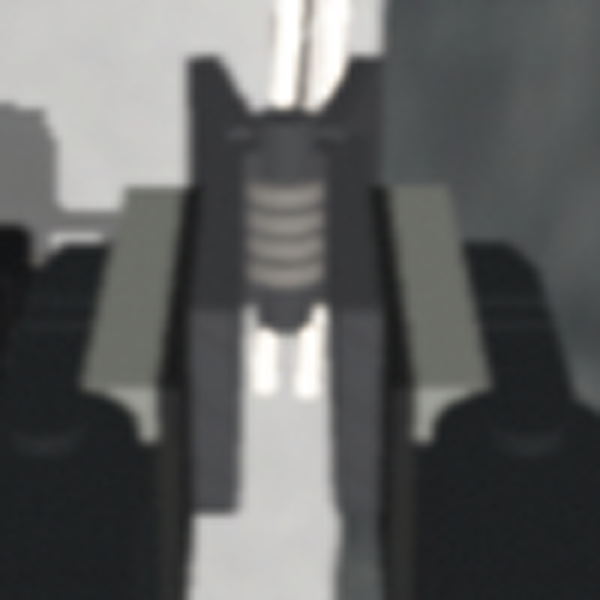

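Emit:
move_arm:
  targets: [0, 0, 0, 0.53, 1, -0.8, 0.3, 0, 0, 1, 0, 0, 0.9, 0, 1, 0, 0, 0.9, 0, 1, 0, 0, 0.9, 0, 1, 0, 0, 0.9, 0, 1, 0, 0, 0.9, 0, 1, 0, 0, 0.9, 0, 1, 0, 0, 0, 0, 1, 0, 0, 0, 0, 1]

```text
t: 7.72
position: [0.4939, 0.0759, 0.0921]
orientation: [0.689, 0.725, -0.0, -0.001]
wrist_force: [-0.2, -0.4, 0.6]
finger_gap: 0.0143
finger_force: 28.3
```

```bash
python3 - <<'E'
from workcell import robot
from h import *
c=load("w4");print("ears w4",ray(c,277.8,288,.227))
c=robot.read_camera("wrist"); np.savez("w5.npz",**c)
o=robot.get_obs();print(o["t"],o["position"],R.from_quat(o["orientation"]).as_matrix().round(4)[:,:2],o["finger_gap"])
u,v=proj(c,[.494,.1025,.05]);print(u,v)
x0,y0=int(u)-60,int(v)-25;print(x0,y0)
cv2.imwrite("pics/w5.png",cv2.resize(c["image"][y0:y0+100,x0:x0+120],(720,600),interpolation=cv2.INTER_CUBIC)[:,:,::-1])
E
```

```text
ears w4 [0.48675807 0.09377856 0.227     ]
7.7667 [0.49442171 0.07571873 0.09292312] [[-5.020e-02  9.987e-01]
 [ 9.987e-01  5.020e-02]
 [ 0.000e+00  6.000e-04]] 0.014518858500997926
280.11536355535736 199.24713138904175
220 174
```

View pics/w5.png

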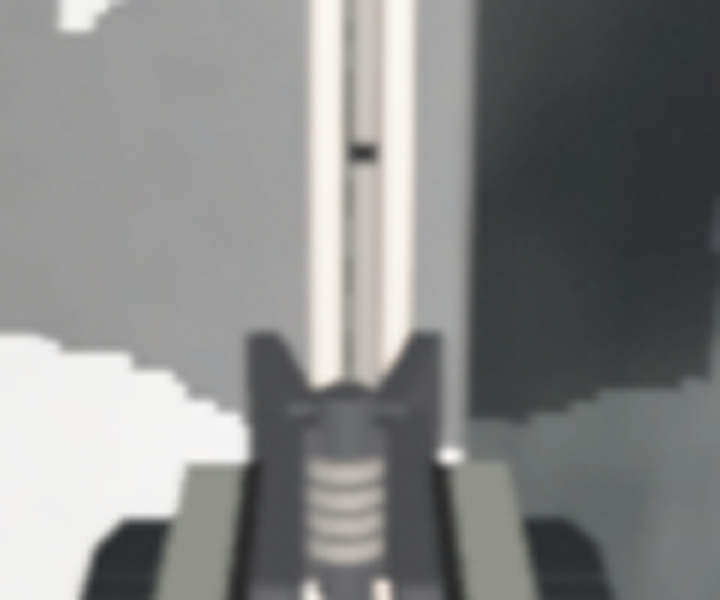

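The line at crop (363,152) is where the earlier measurement predicts it. Now over it, down, and check forces before releasing.

Emit:
move_arm:
  targets: [0.4, 0.02, 0, 0, 1, 0.4, 0.02, 0, 0, 1, 0.42, 0.02, 0, 0, 1, 0, 0, 0, 0, 1, 0, 0, 0.3, 0, 1, 0, 0, 0.4, 0, 1, 0, 0, 0.4, 0, 1, 0, 0, 0.2, 0, 1, 0, 0, 0, 0, 1, 0, 0, 0, 0, 1]

```text
t: 8.6
position: [0.4937, 0.0994, 0.0659]
orientation: [0.69, 0.724, -0.0, -0.0]
wrist_force: [0.4, -0.5, -0.6]
finger_gap: 0.0145
finger_force: 28.3
```

Emit:
move_arm:
  targets: [0, 0, 0, 0, 0.5, 0, 0, 0, 0, 0.3, 0, 0, 0, 0, 0.1, 0, 0, 0, 0, -0.2, 0, 0, 0, 0, -0.2, 0, 0, -0.5, 0, -0.2, 0, 0, -1, 0, -0.2, 0, 0, -1, 0, -0.2, 0, 0, -1, 0, -0.2, 0, 0, -1, 0, -0.2, 0, 0, -1, 0, -0.2, 0, 0, -1, 0, -0.2]

```text
t: 9.6
position: [0.4937, 0.0996, 0.1982]
orientation: [0.689, 0.724, 0.0, 0.0]
wrist_force: [0.1, -1.2, -0.3]
finger_gap: 0.0512
finger_force: 0.0
```

Emit:
move_arm:
  targets: [-1, 0, 0, 0, -0.2, -1, 0, 0, 0, -0.2, 0, 0, 0, 0, -0.2, 0, 0, 0, 0, -0.2]

```text
t: 9.93
position: [0.4959, 0.0592, 0.197]
orientation: [0.69, 0.724, 0.0, 0.0]
wrist_force: [-0.1, 0.9, -0.1]
finger_gap: 0.0509
finger_force: 0.0
```

```bash
python3 - <<'E'
from workcell import robot
from h import *
c=robot.read_camera("wrist"); np.savez("w6.npz",**c)
s=robot.read_camera("scene");np.savez("s6.npz",**s)
o=robot.get_obs();print(o["t"],o["position"],R.from_quat(o["orientation"]).as_matrix().round(4)[:,:2],o["finger_gap"],o["joint_positions"])
u,v=proj(c,[.494,.1025,.05]);print(u,v,c["world_from_camera"][:3,3])
a=c["image"][100:400,160:400]; b=s["image"][185:265,195:295]
cv2.imwrite("pics/w6.png",np.hstack([cv2.resize(a,(400,500),interpolation=cv2.INTER_CUBIC),cv2.resize(b,(400,500),interpolation=cv2.INTER_CUBIC)])[:,:,::-1])
E
```

```text
10.0333 [0.49573534 0.06008999 0.19655982] [[-4.940e-02  9.988e-01]
 [ 9.988e-01  4.940e-02]
 [ 2.000e-04  0.000e+00]] 0.05114779611350138 [-1.14540505e-01  2.87288728e-01  1.62633914e+00  2.24356530e-04
  1.22797444e+00 -1.64069313e-01]
277.7534309618524 156.32810436095104 [0.49194172 0.13199064 0.33899537]
```

View pics/w6.png

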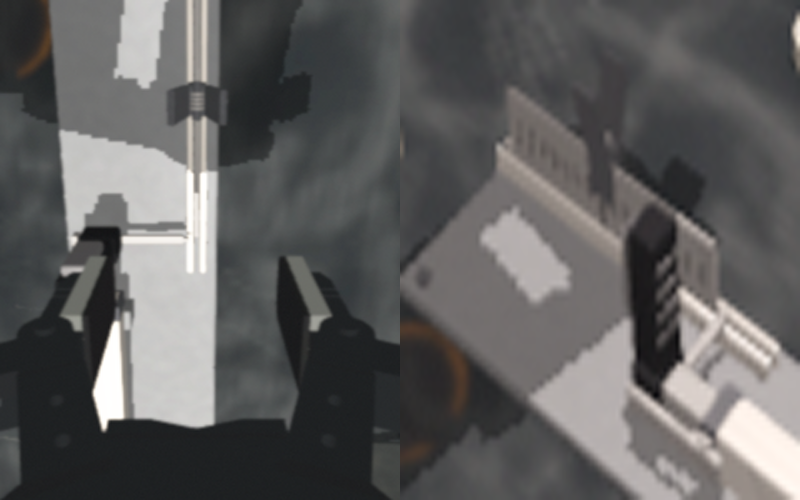

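The clip sits upright on the rule at left (197,104); the pointer is at left (187,238) and the grip top at about (100,240). I'll check the clip against the line and locate the grip.

```bash
python3 - <<'E'
from h import *
c=load("w6");t=load("top")
print("clip pred px",proj(c,[.494,.1025,.094]))
im=c["image"]; g=cv2.cvtColor(im,cv2.COLOR_RGB2GRAY)
print("clip ears",ray(c,278.2,162.4,.094))
print("pointer tip",ray(c,160+187*.6,100+238*.6,.026),ray(c,160+130*.6,100+237*.6,.026))
a=cv2.resize(im[135:185,250:310],(480,400),interpolation=cv2.INTER_CUBIC)
b=cv2.resize(im[220:270,195:245],(320,320),interpolation=cv2.INTER_CUBIC)
b2=cv2.resize(t["image"][250:280,280:310],(320,280),interpolation=cv2.INTER_CUBIC)
o=np.zeros((600,800,3),np.uint8);o[:400,:480]=a;o[:320,480:]=b;o[320:,480:]=b2
cv2.imwrite("pics/z7.png",o[:,:,::-1])
E
```

```text
clip pred px (np.float64(277.86938442479925), np.float64(161.80552377353078))
clip ears [0.49429874 0.10202241 0.094     ]
pointer tip [0.49251878 0.00130419 0.026     ] [4.53071201e-01 1.73945800e-04 2.60000000e-02]
```

View pics/z7.png

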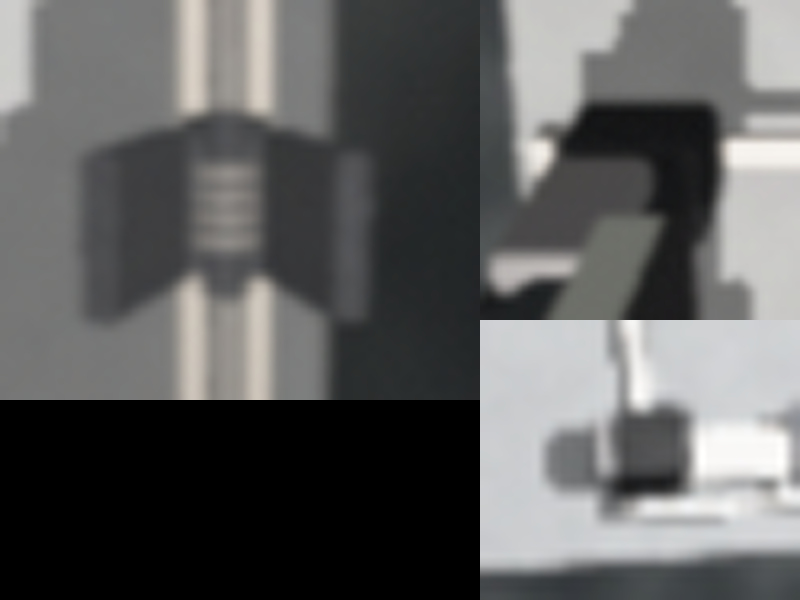

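The clip measures about 2.5–3 mm short of the line in y, inside the tolerance. I'll recheck it from a second viewpoint while going over the grip with the tool turned 90°.

Emit:
move_arm:
  targets: [0, 0, 0, 1, -0.4, 0, 0, 0, 1, -0.4, 0, 0, 0, 1, -0.4, 0, 0, 0, 1, -0.4, 0, 0, 0, 1, -0.4, 0, 0, 0, 1, -0.4, 0, 0, 0, 1, -0.4, 0, 0, 0, 1, -0.4, 0, 0, 0, 1, -0.4, 0, 0, 0, 1, -0.4, 0, 0, 0, 1, -0.4, 0, 0, 0, 1, -0.4]

```text
t: 11.03
position: [0.4957, 0.0605, 0.1964]
orientation: [0.996, 0.088, -0.0, -0.0]
wrist_force: [0.1, -0.3, 0.4]
finger_gap: 0.0595
finger_force: 0.0
```

Emit:
move_arm:
  targets: [0, 0, 0, 1, -0.4, -0.8, 0.7, 0, 0.1, -0.4, -0.8, 0.7, 0, 0, -0.4, -0.8, 0.7, 0, 0, -0.4, -0.8, 0.7, 0, 0, -0.4, 0, 0, 0, 0, -0.4, 0, 0, 0, 0, -0.4]

```text
t: 11.62
position: [0.4347, 0.0007, 0.1966]
orientation: [1.0, 0.024, 0.0, -0.0]
wrist_force: [0.8, 0.2, -0.5]
finger_gap: 0.06
finger_force: 0.0
```

```bash
python3 - <<'E'
from workcell import robot
from h import *
c=robot.read_camera("wrist"); np.savez("w8.npz",**c)
o=robot.get_obs();print(o["t"],o["position"],R.from_quat(o["orientation"]).as_matrix().round(4)[:,:2],o["finger_gap"],o["joint_positions"])
print(c["world_from_camera"].round(3))
for p in [[.494,.1025,.05],[.494,.1025,.094],[.435,0,.108],[.4975,0,.026]]: print(p,proj(c,p))
cv2.imwrite("pics/w8.png",cv2.resize(c["image"][80:380,100:500],(800,600),interpolation=cv2.INTER_CUBIC)[:,:,::-1])
E
```

```text
11.6667 [0.4351089  0.00092431 0.19656718] [[ 9.988e-01  4.830e-02]
 [ 4.830e-02 -9.988e-01]
 [ 6.000e-04 -1.000e-04]] 0.05958364222567374 [-2.68631400e-01  1.47254548e-01  1.80332787e+00  3.13683865e-04
  1.19044565e+00  1.25375637e+00]
[[ 0.047 -0.957 -0.286  0.507]
 [-0.999 -0.045 -0.014  0.004]
 [ 0.001  0.287 -0.958  0.339]
 [ 0.     0.     0.     1.   ]]
[0.494, 0.1025, 0.05] (np.float64(173.16768574781582), np.float64(134.45514843651998))
[0.494, 0.1025, 0.094] (np.float64(154.7041611565048), np.float64(136.12192251562013))
[0.435, 0, 0.108] (np.float64(277.5601295911653), np.float64(216.34643342199894))
[0.4975, 0, 0.026] (np.float64(280.2728482492052), np.float64(135.0984743907398))
```

View pics/w8.png

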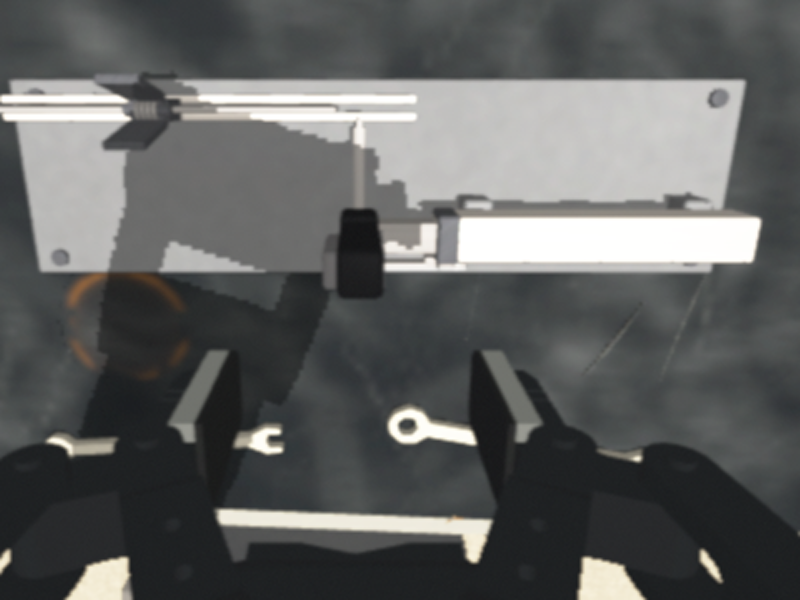

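Grip top is centred at about pixel (280,215) and the pointer tip is at (279.5,141), both near y≈0; the clip's pin is at (173.5,135). I've already viewed more pictures than the allowed 10, so from here I'll work numerically. The clip's offset along the rule comes next, measured against the rule's ends from depth.

```bash
python3 - <<'E'
from h import *
yh=np.array([-.049,.9988]);xh=np.array([.9988,.049]);L=np.array([.494,.1025])
for n in ["w4","w5","w6","w8"]:
    c=load(n);P=cloud(c).reshape(-1,3);P=P[c["range_z"].ravel()>0]
    d=P[:,:2]-L; s=d@yh;x=d@xh;z=P[:,2]
    r=(abs(x)<.006)&(z>.042)&(z<.056)&(abs(s)<.12)
    k=(abs(x)<.022)&(z>.062)&(z<.105)&(abs(s)<.04)
    e=k&(z>.085)
    f=lambda q:(len(q),np.percentile(q,[0,1,50,99,100]).round(4)) if len(q) else 0
    print(n,"rule",f(s[r]),"x",np.median(x[r]) if r.any() else 0); 
    if n in("w6","w8"):print("  clip",f(s[k]),"ears",f(s[e]),"earx",f(x[e]),"z",f(z[k]))
# dark line mark in w5 along rule top by depth cloud
c=load("w5");P=cloud(c);v,u=199,280;print(P[v-1:v+2,u].round(4))
E
```

```text
w4 rule (427, array([-0.055 , -0.0524,  0.0187,  0.0785,  0.0795])) x 0.00011064957185026425
w5 rule (985, array([-0.0891, -0.0872,  0.0227,  0.0788,  0.0798])) x 0.0002175669491760843
w6 rule (463, array([-0.0898, -0.0878,  0.0117,  0.0784,  0.0794])) x 0.0002482456627309306
  clip (545, array([-0.0115, -0.0112, -0.0019,  0.0064,  0.0065])) ears (267, array([-0.0112, -0.0108, -0.002 ,  0.0064,  0.0065])) earx (267, array([-0.0151, -0.0146,  0.0104,  0.0154,  0.0154])) z (545, array([0.062 , 0.0622, 0.0842, 0.0921, 0.0929]))
w8 rule (641, array([-0.0904, -0.0887, -0.0139,  0.0774,  0.079 ])) x 0.00023999438278767438
  clip (676, array([-0.0124, -0.0123, -0.0047,  0.0058,  0.0062])) ears (303, array([-0.0123, -0.0121, -0.0038,  0.0058,  0.0062])) earx (303, array([-0.0148, -0.0147,  0.0102,  0.0148,  0.0149])) z (676, array([0.062 , 0.0621, 0.0828, 0.0921, 0.0925]))
[[0.4939 0.1035 0.0506]
 [0.494  0.1023 0.0484]
 [0.494  0.1018 0.0492]]
```

The clip is 2.7 mm from the line and its tips are about 27 mm up in the rule frame, which meets the spec. Next, the grip and pointer from depth.

```bash
cat >> h.py <<'E'
yh=np.array([-.049,.9988]);xh=np.array([.9988,.049]);L=np.array([.494,.1025])
def gp(c):
    P=cloud(c).reshape(-1,3);P=P[c["range_z"].ravel()>0];d=P[:,:2]-L;s=d@yh;x=d@xh;z=P[:,2]
    f=lambda q:(len(q),np.percentile(q,[2,50,98]).round(4)) if len(q) else 0
    g=(abs(x+.065)<.02)&(z>.102)&(z<.112)&(s<.03)&(s>-.13)
    p=(x>-.035)&(x<-.008)&(z>.0225)&(z<.03)&(s<.03)&(s>-.13)
    print("grip top s",f(s[g]),"x",f(x[g]),"pointer s",f(s[p]))
E
python3 - <<'E'
from h import *
for n in["w6","w8"]: gp(load(n))
E
```

```text
grip top s (29, array([-0.0958, -0.0911, -0.0857])) x (29, array([-0.0757, -0.0725, -0.0614])) pointer s (115, array([-0.1034, -0.1007, -0.098 ]))
grip top s (599, array([-0.1107, -0.1007, -0.0896])) x (599, array([-0.0745, -0.0638, -0.0542])) pointer s (151, array([-0.1044, -0.1023, -0.0991]))
```

Grip_mid is about 98 mm short of the line and nearly under the TCP, and the pointer is 101.5 mm short. Descend and pinch.

Emit:
move_arm:
  targets: [0, 0, 0.9, 0, -0.4, 0, 0, 1, 0, -0.4, 0, 0, 1, 0, -0.4, 0, 0, 1, 0, -0.4, 0, 0, 1, 0, -0.4, 0, 0, 1, 0, -0.4, 0, 0, 0.65, 0, -0.4, 0, 0, 0, 0, -0.1, 0, 0, 0, 0, 0.3, 0, 0, 0, 0, 1, 0, 0, 0, 0, 1, 0, 0, 0, 0, 1]
  squeeze: 40

```text
t: 12.67
position: [0.4356, 0.0003, 0.0664]
orientation: [1.0, 0.024, 0.001, 0.0]
wrist_force: [-0.2, -2.6, 5.3]
finger_gap: 0.0193
finger_force: 41.0
```

Emit:
move_arm:
  targets: [0, 0, 0, 0, 1, 0, 0, 0, 0, 1, 0, 0, 0, 0, 1]

```text
t: 12.92
position: [0.4356, 0.0001, 0.0664]
orientation: [1.0, 0.024, 0.001, 0.0]
wrist_force: [-0.2, -3.3, 7.0]
finger_gap: 0.0198
finger_force: 41.1
```

Emit:
move_arm:
  targets: [0, -0.2, 0, 0, 1, 0, -0.4, 0, 0, 1, 0, -0.5, 0, 0, 1, 0, -0.5, 0, 0, 1, 0, -0.5, 0, 0, 1, 0, -0.5, 0, 0, 1, 0, -0.5, 0, 0, 1, 0, -0.5, 0, 0, 1, 0, -0.5, 0, 0, 1, 0, -0.5, 0, 0, 1, 0, -0.3, 0, 0, 1, 0, -0.1, 0, 0, 1]

```text
t: 13.92
position: [0.4309, 0.1007, 0.0664]
orientation: [1.0, 0.024, 0.001, 0.0]
wrist_force: [-0.2, -4.6, 6.2]
finger_gap: 0.02
finger_force: 41.3
```

Emit:
move_arm:
  targets: [0, 0, 0, 0, 1, 0, 0, 0, 0, 1, 0, 0, 0, 0, 1, 0, 0, 0, 0, 1]

```text
t: 14.25
position: [0.4309, 0.1001, 0.0664]
orientation: [1.0, 0.024, 0.001, 0.0]
wrist_force: [0.1, -4.5, 6.1]
finger_gap: 0.0196
finger_force: 41.3
```

```bash
python3 - <<'E'
from workcell import robot
from h import *
o=robot.get_obs();print(o["t"],o["position"],o["finger_gap"],o["finger_force"],o["wrist_force"])
print("tcp s",(o["position"][:2]-L)@yh)
for n in["wrist","top"]:
    c=robot.read_camera(n); np.savez("f"+n,**c); gp(c)
    P=cloud(c).reshape(-1,3);d=P[:,:2]-L;s=d@yh;x=d@xh;z=P[:,2]
    e=(abs(x)<.02)&(z>.06)&(z<.1)&(abs(s)<.03)
    if e.any():print("clip s",e.sum(),np.percentile(s[e],[1,50,99]).round(4))
    p=(x>-.05)&(x<-.008)&(z>.018)&(z<.034)&(abs(s)<.03)
    if p.any():print("ptr",p.sum(),np.percentile(s[p],[1,50,99]).round(4))
E
```

```text
14.25 [0.43091642 0.10007303 0.06637152] 0.019614830466215417 41.26309230923653 [ 0.14022127 -4.4858918   6.06117429]
tcp s 0.0006670373702405094
grip top s (3715, array([-0.0277,  0.0001,  0.0259])) x (3715, array([-0.0738, -0.0593, -0.0503])) pointer s (105, array([-0.0028,  0.0004,  0.003 ]))
clip s 2892 [-0.0115 -0.0026  0.0063]
ptr 317 [-0.0028 -0.0002  0.003 ]
grip top s 0 x 0 pointer s (2, array([-0.1184, -0.1008, -0.0832]))
clip s 6 [-0.0072 -0.0002  0.0068]
```

The pointer reads 0–0.4 mm from the line, the button is in (gap unchanged at 41 N), and the clip is within 3 mm. Handing in.

Emit:
move_arm:
  targets: [0, 0, 0, 0, 1, 0, 0, 0, 0, 1, 0, 0, 0, 0, 1]

```text
t: 14.6
position: [0.4309, 0.1001, 0.0664]
orientation: [1.0, 0.024, 0.001, 0.0]
wrist_force: [-0.2, -4.2, 6.3]
finger_gap: 0.0197
finger_force: 41.3
```

```bash
python3 -c "
from workcell import robot
print(robot.hand_in())"
```

```text
the job is handed in; nothing more can be done
None
```

The job is handed in at 14.6 s with no verdict returned: by my measurements the clip sits upright about 2.6 mm from the line and the pointer is held within about 0.5 mm of it with the button squeezed in, but I viewed 13 pictures, over the limit of 10.

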